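# Dry-fit a half-lapped cabinet door frame on the assembly board

### The job

Lift the sanding block off the dark assembly board and put it down on the saw table beside the board, just outside the long fence. Then dry-fit the small door frame on the board: the stile with the hinge cups along the long fence and the plain stile parallel to it against the two steel pins, both with their longer lap towards the short fence; then the wide rail across the stiles at the short fence and the narrow rail across them at the other end, so that all four corner laps close and the frame lies flat and flush. Leave the tape roll and the pencil where they lie.

Things in the scene. Friction and masses are not known exactly. Their poses are not given: they have to be found in the camera images.
- assembly_board: Fixed dark brown board, 236 (own x) x 208 (y) x 12 mm, origin at centre of underside, top at z=12. Aluminium fences on it, 10 high, 16 wide: long fence on the +y side (inner face y=84, gap x=-38 to 26), short fence at the -x end (inner face x=-102, gap y=-31 to 31). Steel pins 16 dia, 10 high, at x=-55 and 55, y=-92. The +x end is open.
- parking (a point): Middle of the free strip of table beyond the long fence, fixed to the board at its own x=0, y=185 mm, z=0 (table height): a good place for the sanding block. The strip is clear for 80 mm either way along the board's x and from y=104 to 260.
- hinge_stile: Light wood stile with two round steel hinge cups in its top (29 mm dia, 1 proud, nearer the +y edge), 200 long (own x), 40 wide, 24 thick; origin: centre of underside. It lies laps up: top half cut away, leaving tongues 11.5 thick, the longer at -x (x=-100 to its shoulder at -45), the shorter at +x (x=62 to 100). In place: board x=0, y=62, z=12, own axes along the board's; 2 off the fences.
- plain_stile: Light wood stile without hinge cups, in mm 200 long (own x), 40 wide, 24 thick; origin: centre of underside. It lies laps up: top half cut away, leaving tongues 11.5 thick, the longer at -x (x=-100 to its shoulder at -45), the shorter at +x (x=62 to 100). In place: board x=0, y=-62, z=12, own axes along the board's; 2 off the pins and short fence.
- wide_rail: Wide light wood rail, in mm 52 wide (own x), 161 long (y), 24 thick; origin: centre of underside. It lies laps down: the lower 12.5 is cut away at both ends (41 each); the middle block, 79 long, fits down between the stiles with 2 to 3 play each side. Either way round. In place: board x=-73.5, y=0, z=12, with 2.5 play in x between short fence and shoulders.
- narrow_rail: Narrow light wood rail, in mm 36 wide (own x), 161 long (y), 24 thick; origin: centre of underside. It lies laps down: the lower 12.5 is cut away at both ends (41 each); the middle block, 79 long, fits down between the stiles with 2 to 3 play each side. Either way round. In place: board x=82, y=0, z=12, 2 from the shoulders.
- sanding_block: Sanding block, brown with a dark underside, 62 (own x) x 112 (y) x 34 high, origin at the centre of its underside; at the start it lies on the assembly board, in the way of the frame.
- tape_roll: Bystander: roll of yellowish masking tape, 96 diameter, 25 high, lying beyond the parts; not to be moved.
- pencil: Bystander: red pencil, 142 long and 7 thick, lying beyond the parts, in front of the bins; not to be moved.

How it is judged:
By the outcome, as a careful person would: the job done as asked, in the order asked, and still so for the second after the job is handed in, with the robot touching nothing.
It also fails if it takes over 128 s, if anything falls off the work surface, if the arm or the gripper's body presses on something with over 40 N, if the wrist force passes 120 N, or if a joint passes its speed limit or range.

### The arm

A 6-joint arm with a two-finger parallel gripper is mounted at the origin on a cart in front of the work surface, level with it; the furniture and walls round the work are solid. World frame = base frame: x ahead of the robot, y to its left, z up, the work surface at z = 0. Lengths are in m, angles in rad, forces in N, time in s.
With the tool pointing down it reaches from about 0.375 to 0.925 m from the base axis. Payload 5.7 kg.
Tool frame: the origin (TCP) lies between the finger pads; the fingertips stand 11 mm ahead of it and the grasp point (between the pads) lies 8 mm behind it; z points along the fingers, y is the line along which they close (so a half turn about z gives the same grasp; the last joint's range is limited). The gripper opens to 85 mm and grips with 20 to 120 N. Pads are 22 mm wide; open, the fingers measure 114 mm over their backs; the gripper's body (76 mm by 85 mm) begins 54 mm behind the grasp point. The pads swing forward as they close: fully open they stand 13 mm farther back than shut.
Start: joints at [-1.332, 0.359, 1.51, -0, 1.272, -0.115], TCP at [0.208, -0.563, 0.242] pointing down, gripper open.
Joint ranges: [-2.97, 2.97], [-1.01, 2.36], [0.21, 2.38], [-0.96, 4.11], [0.2, 2.71], [-2.98, 2.98]. Speed limits (rad/s): [2.39, 2.39, 3.14, 3.14, 3.14, 3.14].

### API

Orientations are given as a unit quaternion [w, x, y, z].
In Python, from plant import robot gives the robot as it stands. The module is installed in compiled form; this text tells all that it offers.
- The arm moves only by the shell command python3 -m handwheel 'ROWS' [FORCE]. ROWS is a JSON list of rows, 1 to 20 of them, each of 7 numbers: dx, dy, dz in m, then a rotation vector rx, ry, rz in rad, then the finger opening in m; each row is the pose to reach, as a shift and turn from the pose commanded when the command began, along the tool's axes at that moment; what a row does not reach only later rows make up. A row lasts 1/8 s, in which the tool goes at most 0.0625 m and 0.188 rad, less where a joint would pass 70% of its speed; a pose out of reach is approached as far as the arm can. The fingers move at their own pace and stop on an object; FORCE is the grip in N (left out, the last holds). Time passes only in rows, so rows that do not move let the fingers close. It prints the time, the measured TCP pose, the force, the opening and the grip force at its end.
- robot.state(): the state, without advancing time (a new reading comes with each control period).
- robot.grab_frame(name): name is "scene" or "top"; returns a dict with "color" (480x640x3 uint8, red, green, blue), "mtx" (3x3 intrinsics, pixels), "camera_from_world" (4x4, takes a point from world to camera coordinates). Camera axes: x right, y down, z forward; pixel columns grow to the right and rows downward; lengths in m; the calibration is good to about 2 mm. A picture is of the moment at which its call begins. There is no depth.
- robot.job_done(): hands the job in; it is judged then, once.
The state is a dict: "t": time; "q": joint angles; "dq": joint speeds; "joint_efforts": joint torques, N m; "ee_pos": TCP position; "orientation": TCP orientation; "contact_force": force on the tool from outside, world axes, zero at the start; "wrist_torque": the same for the moment, N m; "width": finger opening in m; "gripper_force": force on a finger pad.
Only numpy, scipy, OpenCV 4.12 (cv2) and the standard library are available. Lean on these libraries where they do the work, as an engineer would, in place of code of your own. Each camera call takes 0.05 s, during which the arm holds its last target. There are 200 camera calls.

## Working session

There is one attempt and no reset: what is moved stays moved. The work goes in short steps, Python scripts to look and compute and a shell command to move; the robot and the scene stay as the last step left them, time stands still between calls to the robot, and variables do not carry over. Pictures are saved under pics/ and viewed, at most 14 in all, crops included, and the job is handed in when it is done.

```bash
mkdir -p pics
python3 - <<'E'
from plant import robot
import cv2,numpy as np
for n in("scene","top"):
    f=robot.grab_frame(n); cv2.imwrite(f"pics/{n}0.png",f["color"][:,:,::-1]); np.savez(f"{n}0.npz",**f)
    print(n,f["mtx"].round(1).tolist(),f["camera_from_world"].round(4).tolist())
print(robot.state())
E
```

```text
scene [[623.3, 0.0, 325.2], [0.0, 623.3, 224.1], [0.0, 0.0, 1.0]] [[-0.852, -0.5235, 0.0048, 0.4945], [-0.2743, 0.4385, -0.8558, 0.1972], [0.446, -0.7305, -0.5172, 1.3056], [0.0, 0.0, 0.0, 1.0]]
top [[467.2, 0.0, 314.7], [0.0, 467.2, 244.7], [0.0, 0.0, 1.0]] [[-0.0095, -0.9999, -0.0099, 0.0049], [-0.9922, 0.0107, -0.124, 0.5635], [0.1241, 0.0087, -0.9922, 0.9706], [0.0, 0.0, 0.0, 1.0]]
{'t': 0.1, 'q': array([-1.33209182e+00,  3.59421069e-01,  1.51132656e+00,  2.69916510e-05,
        1.27248549e+00, -1.15099271e-01]), 'dq': array([ 0.00062729, -0.00161537, -0.00215637,  0.0006228 ,  0.00148363,
       -0.00148017]), 'joint_efforts': array([-3.38048812e-04, -5.28651738e+01, -2.79351532e+01, -3.34502820e-04,
        5.01530740e-03,  2.33213449e-06]), 'ee_pos': array([ 0.20774326, -0.56226149,  0.24154381]), 'orientation': array([-8.19462521e-04,  9.84393992e-01,  1.75976690e-01, -3.77883262e-05]), 'contact_force': array([ 0.05436836, -0.78418241,  0.0265036 ]), 'wrist_torque': array([-0.00465708, -0.01329903, -0.02027879]), 'gripper_force': 0.0, 'width': 0.08551592365230413}
```

View pics/scene0.png

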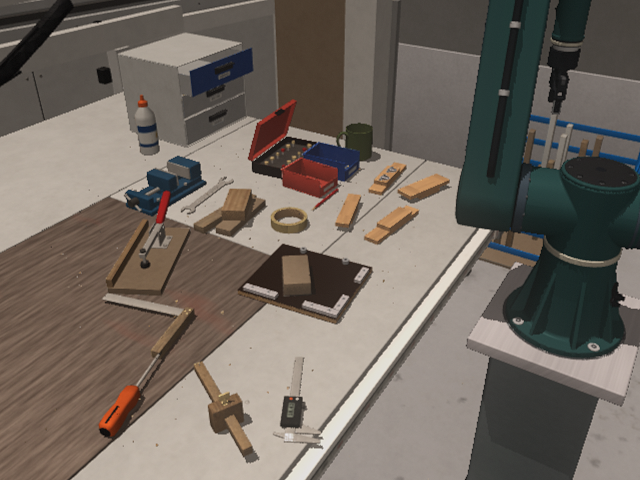

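View pics/top0.png

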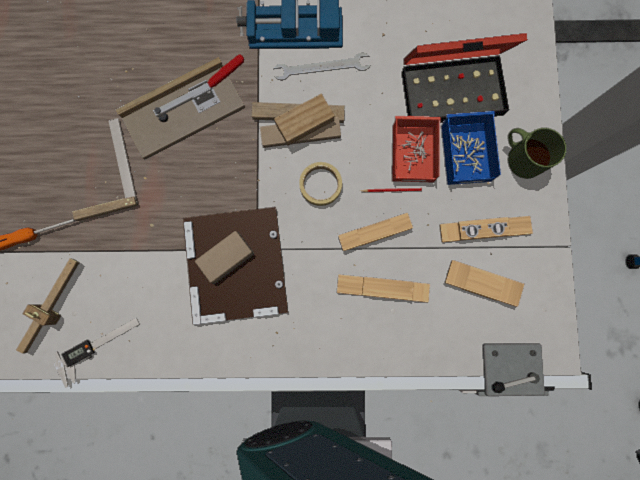

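The scene view shows the robot at the right, the board at (305,280) with the sanding block on it, and the four parts at about (350–450, 170–225). In the top view, board +x points up: pins at (273,234) and (278,284), short fence at the bottom, long fence at the left. The parts are the narrow rail (375,232), hinge stile (487,229), plain stile (383,289) and wide rail (484,284). I'll zoom in on these.

Run:
```python
import cv2,numpy as np
im=cv2.imread("pics/top0.png")
a=cv2.resize(im[205:312,335:537],None,fx=3.9,fy=3.9,interpolation=cv2.INTER_CUBIC)
cv2.imwrite("pics/parts.png",a)
b=cv2.resize(im[203:330,178:294],None,fx=4.5,fy=4.5,interpolation=cv2.INTER_CUBIC)
cv2.imwrite("pics/board.png",b); print(a.shape,b.shape)
hsv=cv2.cvtColor(im,cv2.COLOR_BGR2HSV)
for n,p in dict(nr=(375,232),hs=(512,226),ps=(383,289),wr=(484,284),block=(222,258),board=(240,295),table=(400,260),side=(347,245)).items(): print(n,hsv[p[1],p[0]])
```

```text
(417, 788, 3) (572, 522, 3)
nr [ 17 104 187]
hs [ 17 106 171]
ps [ 17 105 184]
wr [ 16 106 178]
block [ 17  61 138]
board [  8 121  63]
table [ 23   6 168]
side [ 16 104 181]
```

View pics/parts.png

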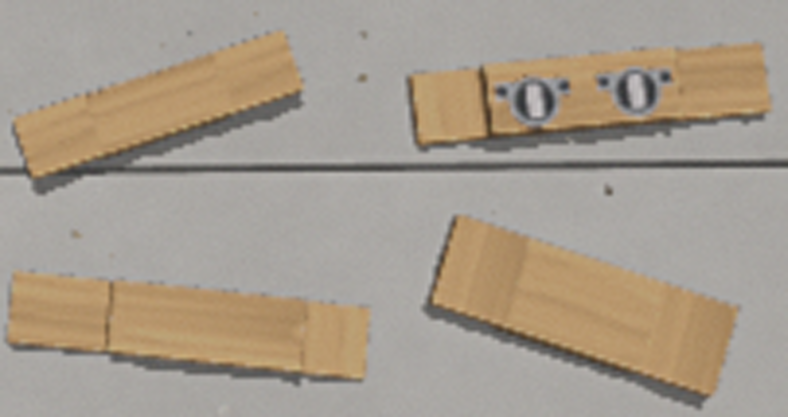

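View pics/board.png

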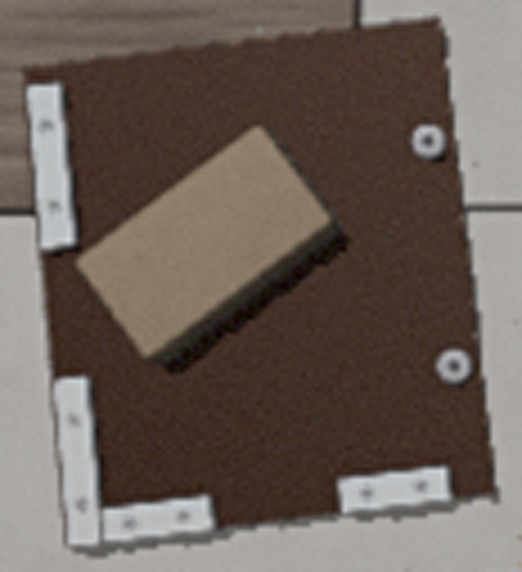

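Parts: the hinge stile's short lap is at the left, so its own x runs image-left, about +y world. The plain stile's long lap is at the left, so its own x runs about -y world. The board crop shows clean fence pieces, pins at crop (428,141) and (453,366), and the block turned by about 35°. Next: measure in both views.

```bash
cat > h.py <<'E'
import cv2,numpy as np
from plant import robot
def frame(n):
    f=robot.grab_frame(n); f["hsv"]=cv2.cvtColor(f["color"],cv2.COLOR_RGB2HSV); return f
def ray(f,p):
    M=np.asarray(f["camera_from_world"]); R,t=M[:3,:3],M[:3,3]
    p=np.atleast_2d(np.asarray(p,float)); d=np.c_[p,np.ones(len(p))]@np.linalg.inv(f["mtx"]).T@R
    return -R.T@t,d/np.linalg.norm(d,axis=1,keepdims=True)
def plane(f,p,z):
    c,d=ray(f,p); return (c+d*((z-c[2])/d[:,2])[:,None])[:,:2]
def proj(f,P):
    M=np.asarray(f["camera_from_world"]); q=(np.atleast_2d(P)@M[:3,:3].T+M[:3,3])@np.asarray(f["mtx"]).T
    return q[:,:2]/q[:,2:]
def tri(fa,pa,fb,pb):
    ca,da=ray(fa,pa);cb,db=ray(fb,pb);da,db=da[0],db[0]
    s=np.linalg.lstsq(np.c_[da,-db],cb-ca,rcond=None)[0]
    A,B=ca+s[0]*da,cb+s[1]*db; return (A+B)/2,np.linalg.norm(A-B)
def blobs(m,roi,amin):  # roi u0,v0,u1,v1
    k=np.zeros(m.shape,np.uint8);u0,v0,u1,v1=roi;k[v0:v1,u0:u1]=255
    c,_=cv2.findContours(cv2.bitwise_and(m,k),cv2.RETR_EXTERNAL,cv2.CHAIN_APPROX_NONE)
    return [x[:,0,:].astype(float) for x in c if cv2.contourArea(x)>amin]
def rect(xy):  # metres -> centre, long, short (mm), heading deg of long side
    (cx,cy),(w,h),a=cv2.minAreaRect((xy*1000).astype(np.float32))
    if w<h: w,h,a=h,w,a+90
    return np.array([cx,cy]),w,h,(a+90)%180-90
def wood(f): return cv2.inRange(f["hsv"],(10,75,90),(24,180,255))
def alu(f): return cv2.inRange(f["hsv"],(0,0,195),(180,40,255))
E
python3 - <<'E'
from h import *
T,S=frame("top"),frame("scene")
tb=blobs(wood(T),(330,205,540,315),300); sb=blobs(wood(S),(325,155,455,248),100)
print("scene blobs",[(b.mean(0).round().tolist(),len(b)) for b in sb])
for b in tb:
    for z in(.006,.012,.024):
        c,l,w,a=rect(plane(T,b,z)); print("z",z,c.round(1),round(l,1),round(w,1),round(a,1))
    pc=proj(T,[*c/1000,.024])
    m=cv2.minAreaRect(b.astype(np.float32))[0]
    for s in sb:
        P,e=tri(T,m,S,cv2.minAreaRect(s.astype(np.float32))[0])
        if e<.012: print("   tri",(P*1000).round(1),round(e*1000,1))
blk=blobs(cv2.inRange(T["hsv"],(12,40,95),(24,90,220)),(190,215,262,300),300)
for b in blk: print("block top",[(*rect(plane(T,b,z))[0].round(1),*np.round(rect(plane(T,b,z))[1:],1)) for z in(.046,)],cv2.minAreaRect(b.astype(np.float32))[0])
bs=blobs(cv2.inRange(S["hsv"],(8,40,80),(24,140,255)),(270,245,325,300),150)
for b in bs:print("block scene",b.min(0),b.max(0))
tp=cv2.approxPolyDP
# board: dark union fences, top view
d=cv2.inRange(T["hsv"],(0,60,25),(15,200,95))
bb=blobs(d,(175,195,300,335),1000)
for b in bb:
    h=cv2.convexHull(b.astype(np.float32))[:,0]; c,l,w,a=rect(plane(T,h,.012)); print("board",c,l,w,a)
for b in blobs(alu(T),(175,200,295,335),20):
    c,l,w,a=rect(plane(T,b,.022)); print("alu",b.mean(0).round(1),c.round(1),round(l,1),round(w,1),round(a,1))
for b in blobs(alu(S),(235,240,380,325),6):
    print("aluS",cv2.minAreaRect(b.astype(np.float32))[0])
E
```

```text
scene blobs [([391.0, 224.0], 121), ([348.0, 210.0], 87), ([425.0, 187.0], 122), ([386.0, 178.0], 91)]
z 0.006 [ 470.2 -148.8] 199.5 40.7 83.5
z 0.012 [ 470. -148.] 198.3 40.4 83.5
z 0.024 [ 469.6 -146.3] 196.0 40.0 83.5
   tri [ 471.4 -148.5    6.3] 2.8
z 0.006 [ 478.1 -369.8] 164.1 53.0 70.6
z 0.012 [ 477.8 -367.7] 163.2 52.7 70.6
z 0.024 [ 477.4 -363.5] 161.2 52.1 70.6
   tri [ 476.6 -369.3   10.5] 2.1
z 0.006 [ 599.5 -379.9] 201.4 42.3 -85.4
z 0.012 [ 598.6 -377.7] 200.2 42.0 -85.4
z 0.024 [ 596.7 -373.4] 197.8 41.5 -85.4
   tri [ 601.1 -380.     4.8] 3.1
z 0.006 [ 594.8 -134.8] 162.8 36.7 -72.1
z 0.012 [ 593.9 -134.1] 161.8 36.5 -72.1
z 0.024 [ 592.1 -132.6] 159.9 36.1 -72.1
   tri [ 593.3 -133.6   16.1] 0.1
block top [(np.float64(540.3), np.float64(195.4), np.float64(108.7), np.float64(58.7), np.float64(-53.2))] (222.4400177001953, 255.92002868652344)
block scene [282. 255.] [310. 291.]
board [525.56176758 175.99404907] 236.23306274414062 207.3072509765625 6.643054008483887
```

```bash
cat >> h.py <<'E'
from scipy.spatial.transform import Rotation as Ro
def go(x,y,z,th):
    s=robot.state(); q=s["orientation"]; R=Ro.from_quat([q[1],q[2],q[3],q[0]])
    t=np.deg2rad(th); Rt=Ro.from_matrix(np.array([[np.cos(t),np.sin(t),0],[np.sin(t),-np.cos(t),0],[0,0,-1]]))
    d=R.inv().apply(np.array([x,y,z])-s["ee_pos"]); r=(R.inv()*Rt).as_rotvec()
    n=max(np.linalg.norm(d)/.0625,np.linalg.norm(r)/.188)
    print("t",s["t"].__round__(1),"row",d.round(4).tolist(),r.round(4).tolist(),"rows",round(n,1))
E
python3 - <<'E'
from h import *
T,S=frame("top"),frame("scene")
c0,a=np.array([525.6,176.]),np.deg2rad(6.64);Rb=np.array([[np.cos(a),-np.sin(a)],[np.sin(a),np.cos(a)]])
m=cv2.inRange(T["hsv"],(0,0,125),(180,45,255)); ms=cv2.inRange(S["hsv"],(0,0,140),(180,45,255))
for b in blobs(m,(181,205,287,324),20):
    if len(b)>120: continue
    p=plane(T,b,.022)*1000; q=(p-c0)@Rb; print("alu",len(b),b.mean(0).round(1),"board fr min",q.min(0).round(1),"max",q.max(0).round(1),"mid",((q.max(0)+q.min(0))/2).round(1))
for P in([55,-92],[-55,-92]): print("pin exp",proj(T,[*(c0+Rb@P)/1000,.022]),proj(S,[*(c0+Rb@P)/1000,.022]))
for b in blobs(ms,(235,240,380,322),4): print("aluS",b.mean(0).round(1),len(b))
# block top corners in both
bt=blobs(cv2.inRange(T["hsv"],(12,40,95),(24,90,220)),(190,215,262,300),300)[0]
bs=max(blobs(cv2.inRange(S["hsv"],(8,40,80),(24,140,255)),(270,245,325,300),100),key=len)
print("top poly",cv2.boxPoints(cv2.minAreaRect(bt.astype(np.float32))).round(1).tolist())
ap=cv2.approxPolyDP(bs.astype(np.float32),2,True)[:,0]; print("scene poly",ap.tolist())
for ctr in cv2.boxPoints(cv2.minAreaRect(bt.astype(np.float32))):
    for s in ap:
        P,e=tri(T,ctr,S,s)
        if e<.006 and 0<P[2]<.07: print((P*1000).round(1),round(e*1000,1))
go(.5403,.1954,.14,126.8)
E
```

```text
alu 17 [278.2 283.7] board fr min [-62.5 -97.7] max [-49.4 -84.3] mid [-56. -91.]
alu 92 [285.1 271. ] board fr min [ -79.6 -116.6] max [  16.2 -105.2] mid [ -31.7 -110.9]
alu 18 [272.6 233.8] board fr min [ 48.7 -99.2] max [ 60.8 -85.4] mid [ 54.8 -92.3]
pin exp [[272.7260633 233.4404382]] [[301.62618885 247.57003331]]
pin exp [[278.52541816 283.41195911]] [[343.80949892 258.67865027]]
aluS [285.5 316.8] 154
aluS [326.5 305.4] 102
aluS [260.3 289.8] 67
aluS [361.1 273.7] 33
aluS [360.6 277.9] 279
aluS [284.3 243.9] 203
top poly [[193.60000610351562, 260.5], [234.89999389648438, 229.60000610351562], [251.1999969482422, 251.3000030517578], [210.0, 282.29998779296875]]
scene poly [[282.0, 256.0], [284.0, 290.0], [293.0, 286.0], [309.0, 287.0], [307.0, 256.0]]
[595.2 169.3  41.7] 4.5
[548.8 134.7  38.2] 3.1
[484.5 224.1  31.9] 1.2
t 0.3 row [0.5745, -0.5958, 0.1024] [-0.0004, -0.0007, -1.8593] rows 13.3
```

```bash
T='[0.5745,-0.5958,0.1024,-0.0004,-0.0007,-1.8593,0.085]'; python3 -m handwheel '[[0.2,-0.2,0,0,0,-0.6,0.085],[0.2,-0.2,0,0,0,-0.6,0.085],[0.2,-0.2,0,0,0,-0.6,0.085],[0.2,-0.2,0,0,0,-0.6,0.085],[0.5745,-0.5958,0.1024,0,0,-1.8593,0.085],[0.5745,-0.5958,0.1024,0,0,-1.8593,0.085],[0.5745,-0.5958,0.1024,0,0,-1.8593,0.085],[0.5745,-0.5958,0.1024,0,0,-1.8593,0.085],[0.5745,-0.5958,0.1024,0,0,-1.8593,0.085],[0.5745,-0.5958,0.1024,0,0,-1.8593,0.085],[0.5745,-0.5958,0.1024,0,0,-1.8593,0.085],[0.5745,-0.5958,0.1024,0,0,-1.8593,0.085],[0.5745,-0.5958,0.1024,0,0,-1.8593,0.085],[0.5745,-0.5958,0.1024,0,0,-1.8593,0.085],[0.5745,-0.5958,0.1024,0,0,-1.8593,0.085],[0.5745,-0.5958,0.1024,0,0,-1.8593,0.085]]' 40; python3 -c "
from h import *
go(.5403,.1954,.034,126.8)"
```

```text
t: 2.3
ee_pos: [0.5396, 0.1938, 0.1399]
orientation: [-0.0, 0.448, 0.894, -0.001]
contact_force: [0.0, -0.6, -0.4]
width: 0.0848
gripper_force: 0.0
t 2.3 row [0.0008, 0.0017, 0.1059] [-0.0013, -0.0001, -0.0005] rows 1.7
```

```bash
python3 -m handwheel '[[0.0008,0.0017,0.06,0,0,0,0.085],[0.0008,0.0017,0.112,0,0,0,0.085],[0.0008,0.0017,0.112,0,0,0,0.085],[0.0008,0.0017,0.112,0,0,0,0.055],[0.0008,0.0017,0.112,0,0,0,0.055],[0.0008,0.0017,0.112,0,0,0,0.055],[0.0008,0.0017,0.112,0,0,0,0.055]]' 60; python3 -c "
from h import *
go(.5042,.3598,.1,186.6)"
```

```text
t: 3.18
ee_pos: [0.5433, 0.197, 0.0307]
orientation: [0.002, 0.448, 0.894, 0.001]
contact_force: [-0.4, -3.0, 8.8]
width: 0.0587
gripper_force: 66.2
t 3.2 row [0.1536, 0.0666, -0.0694] [0.0026, 0.0042, -1.0436] rows 5.6
```

```bash
python3 -m handwheel '[[0,0,-0.03,0,0,0,0.055],[0,0,-0.08,0,0,0,0.055],[0,0,-0.08,0,0,0,0.055],[0.154,0.0665,-0.08,0,0,-1.0436,0.055],[0.154,0.0665,-0.08,0,0,-1.0436,0.055],[0.154,0.0665,-0.08,0,0,-1.0436,0.055],[0.154,0.0665,-0.08,0,0,-1.0436,0.055],[0.154,0.0665,-0.08,0,0,-1.0436,0.055],[0.154,0.0665,-0.08,0,0,-1.0436,0.055],[0.154,0.0665,-0.08,0,0,-1.0436,0.055],[0.154,0.0665,-0.08,0,0,-1.0436,0.055],[0.154,0.0665,-0.08,0,0,-1.0436,0.055]]'
python3 - <<'E'
from h import *
go(.5042,.3598,.02,186.6)
cv2.imwrite("pics/t2.png",frame("top")["color"][150:400,60:400,::-1])
E
```

```text
t: 4.68
ee_pos: [0.5022, 0.3598, 0.108]
orientation: [0.0, -0.057, 0.998, 0.0]
contact_force: [0.6, -0.0, -0.1]
width: 0.0587
gripper_force: 65.1
t 4.7 row [-0.002, -0.0003, 0.088] [0.0001, 0.0, -0.0014] rows 1.4
```

View pics/t2.png

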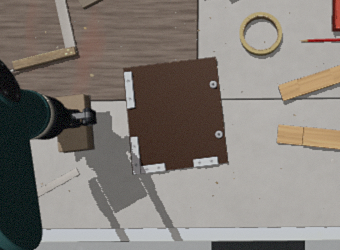

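The block is in the gripper at crop (75,125), over the strip left of the board.

```bash
python3 -m handwheel '[[-0.002,0,0.05,0,0,0,0.055],[-0.002,0,0.08,0,0,0,0.055],[-0.002,0,0.088,0,0,0,0.055],[-0.002,0,0.088,0,0,0,0.055]]'; python3 -m handwheel '[[0,0,0,0,0,0,0.085],[0,0,0,0,0,0,0.085],[0,0,0,0,0,0,0.085],[0,0,-0.05,0,0,0,0.085],[0,0,-0.11,0,0,0,0.085],[0,0,-0.16,0,0,0,0.085],[0,0,-0.16,0,0,0,0.085]]'
python3 - <<'E'
from h import *
go(.5986,-.3777,.12,94.6)
E
```

```text
t: 5.22
ee_pos: [0.5043, 0.3602, 0.0204]
orientation: [-0.0, -0.057, 0.998, 0.0]
contact_force: [-0.4, -0.1, -0.1]
width: 0.0586
gripper_force: 65.1
t: 6.1
ee_pos: [0.5072, 0.3619, 0.1851]
orientation: [0.004, -0.058, 0.998, 0.002]
contact_force: [0.1, -0.4, -1.4]
width: 0.0849
gripper_force: 0.0
t 6.1 row [-0.0052, -0.7454, 0.0623] [0.0103, 0.0039, 1.6056] rows 12.0
```

```bash
python3 -m handwheel '[[-0.005,-0.7535,0.06,0.0103,0.0039,1.6056,0.085],[-0.005,-0.7535,0.06,0.0103,0.0039,1.6056,0.085],[-0.005,-0.7535,0.06,0.0103,0.0039,1.6056,0.085],[-0.005,-0.7535,0.06,0.0103,0.0039,1.6056,0.085],[-0.005,-0.7535,0.06,0.0103,0.0039,1.6056,0.085],[-0.005,-0.7535,0.06,0.0103,0.0039,1.6056,0.085],[-0.005,-0.7535,0.06,0.0103,0.0039,1.6056,0.085],[-0.005,-0.7535,0.06,0.0103,0.0039,1.6056,0.085],[-0.005,-0.7535,0.06,0.0103,0.0039,1.6056,0.085],[-0.005,-0.7535,0.06,0.0103,0.0039,1.6056,0.085],[-0.005,-0.7535,0.06,0.0103,0.0039,1.6056,0.085],[-0.005,-0.7535,0.06,0.0103,0.0039,1.6056,0.085],[-0.005,-0.7535,0.06,0.0103,0.0039,1.6056,0.085],[-0.005,-0.7535,0.06,0.0103,0.0039,1.6056,0.085],[-0.005,-0.7535,0.06,0.0103,0.0039,1.6056,0.085]]'
python3 - <<'E'
from h import *
go(.5994,-.3859,.016,94.6)
T=frame("top")
bt=blobs(cv2.inRange(T["hsv"],(10,30,85),(24,100,220)),(110,210,195,300),300)
for b in bt:
    p=rect(plane(T,b,.017)); print(p)
E
```

```text
t: 7.98
ee_pos: [0.5953, -0.3857, 0.1194]
orientation: [-0.003, 0.678, 0.735, -0.005]
contact_force: [-0.1, 0.1, 0.1]
width: 0.0849
gripper_force: 0.0
t 8.0 row [-0.0003, 0.0051, 0.1033] [-0.0101, 0.0024, 0.0011] rows 1.7
(array([549.01611328, 360.43927002]), 196.31536865234375, 187.04769897460938, -0.6585693359375)
```

```bash
python3 -m handwheel '[[0,0.004,0.05,-0.01,0.0024,0,0.085],[0,0.004,0.09,-0.01,0.0024,0,0.085],[0,0.004,0.103,-0.01,0.0024,0,0.085],[0,0.004,0.103,-0.01,0.0024,0,0.085],[0,0.004,0.103,-0.01,0.0024,0,0.06],[0,0.004,0.103,-0.01,0.0024,0,0.035],[0,0.004,0.103,-0.01,0.0024,0,0.035],[0,0.004,0.103,-0.01,0.0024,0,0.035]]' 40;  python3 - <<'E'
from h import *
s=robot.state();print(s["ee_pos"],s["orientation"])
E
```

```text
t: 9.02
ee_pos: [0.5997, -0.3887, 0.0185]
orientation: [0.002, 0.678, 0.735, -0.0]
contact_force: [-0.2, 0.8, 6.6]
width: 0.0393
gripper_force: 42.0
[ 0.59971265 -0.38867865  0.01850752] [ 2.25939901e-03  6.78202132e-01  7.34871934e-01 -5.74749058e-05]
```

```bash
cat >> h.py <<'E'
c0,ab=np.array([525.6,176.]),np.deg2rad(6.64);Rb=np.array([[np.cos(ab),-np.sin(ab)],[np.sin(ab),np.cos(ab)]])
def bw(x,y): return (c0+Rb@[x,y])/1000
def wb(p): return (np.asarray(p)*1000-c0)@Rb
E
python3 -m handwheel '[[0,0,-0.04,0,0,0,0.035],[0,0,-0.09,0,0,0,0.035],[0,0,-0.12,0,0,0,0.035],[0,0,-0.12,0,0,0,0.035]]'
python3 - <<'E'
from h import *
go(*bw(-8.8,62),.10,6.64)
T=frame("top")
for b in blobs(wood(T),(430,180,560,260),100): print("moved?",b.mean(0),len(b))
E
```

```text
t: 9.52
ee_pos: [0.6003, -0.3891, 0.1402]
orientation: [0.004, 0.678, 0.735, 0.0]
contact_force: [0.8, -0.3, -1.9]
width: 0.0392
gripper_force: 41.2
t 9.5 row [0.6312, -0.0404, 0.0362] [0.009, 0.0004, 1.5351] rows 10.1
moved? [490.22727273 218.58522727] 176
```

```bash
python3 -m handwheel '[[0.6312,-0.0404,0.036,0,0,1.5351,0.035],[0.6312,-0.0404,0.036,0,0,1.5351,0.035],[0.6312,-0.0404,0.036,0,0,1.5351,0.035],[0.6312,-0.0404,0.036,0,0,1.5351,0.035],[0.6312,-0.0404,0.036,0,0,1.5351,0.035],[0.6312,-0.0404,0.036,0,0,1.5351,0.035],[0.6312,-0.0404,0.036,0,0,1.5351,0.035],[0.6312,-0.0404,0.036,0,0,1.5351,0.035],[0.6312,-0.0404,0.036,0,0,1.5351,0.035],[0.6312,-0.0404,0.036,0,0,1.5351,0.035],[0.6312,-0.0404,0.036,0,0,1.5351,0.035],[0.6312,-0.0404,0.036,0,0,1.5351,0.035],[0.6312,-0.0404,0.036,0,0,1.5351,0.035],[0.6312,-0.0404,0.036,0,0,1.5351,0.035]]'
python3 - <<'E'
from h import *
go(*bw(-8.8,62),.0305,6.64)
T=frame("top");cv2.imwrite("pics/t3.png",cv2.resize(T["color"][190:340,100:300,::-1],None,fx=3.9,fy=3.9))
E
```

```text
t: 11.32
ee_pos: [0.5077, 0.2368, 0.0993]
orientation: [0.001, 0.998, 0.057, 0.0]
contact_force: [-0.5, -0.3, -1.5]
width: 0.0392
gripper_force: 41.1
t 11.3 row [0.0019, 0.0003, 0.0688] [0.0022, 0.0001, -0.0014] rows 1.1
```

View pics/t3.png

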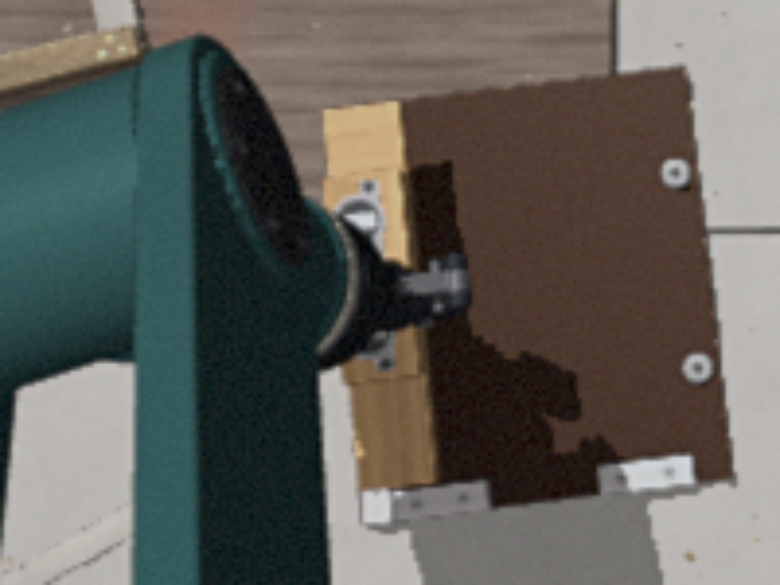

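```bash
python3 -m handwheel '[[0.0019,0,0.05,0.002,0,0,0.035],[0.0019,0,0.054,0.002,0,0,0.035],[0.0019,0,0.054,0.002,0,0,0.035],[0.0019,0,0.054,0.002,0,0,0.035]]'
python3 - <<'E'
from h import *
s=robot.state();zb=s["ee_pos"][2]-.0185; print(s["ee_pos"],"zb",zb,wb(s["ee_pos"][:2]))
T=frame("top")
for b in blobs(wood(T),(150,200,225,335),20):
    for z in (zb+.0115,zb+.024):
        q=wb(plane(T,b,z)); print(len(b),"z",round(z,3),"x",q[:,0].min().round(1),q[:,0].max().round(1),"y",np.percentile(q[:,1],[0,3,97,100]).round(1))
go(*bw(-8.8,62),.0305,6.64)
E
```

```text
t: 11.88
ee_pos: [0.5109, 0.2384, 0.0472]
orientation: [-0.0, 0.998, 0.058, 0.002]
contact_force: [0.7, 0.8, -0.2]
width: 0.0391
gripper_force: 41.1
[0.51086942 0.23842739 0.04717624] zb 0.028676244848194084 [-7.41325518 63.7119521 ]
111 z 0.04 x -97.2 -17.8 y [42.7 43.  84.5 85.6]
111 z 0.053 x -97.4 -18.9 y [40.  40.2 81.3 82.3]
122 z 0.04 x 16.3 104.4 y [42.5 42.9 84.8 85.6]
122 z 0.053 x 14.7 101.8 y [39.7 40.2 81.6 82.3]
t 11.9 row [-0.0015, 0.0018, 0.0167] [-0.0007, -0.0035, -0.0001] rows 0.3
```

The stile is held along the long fence with the cups on the outer side. The long lap is at the short fence at the bottom.

```bash
python3 -m handwheel '[[-0.0025,0.0018,0,0,-0.0035,0,0.035],[-0.0025,0.0018,0,0,-0.0035,0,0.035],[-0.0025,0.0018,0.006,0,-0.0035,0,0.035],[-0.0025,0.0018,0.006,0,-0.0035,0,0.035]]'
python3 - <<'E'
from h import *
s=robot.state();zb=s["ee_pos"][2]-.0185; print(s["ee_pos"],"zb",zb,wb(s["ee_pos"][:2]))
T=frame("top")
for b in blobs(wood(T),(150,200,225,335),20):
    for z in (zb+.0115,zb+.024):
        q=wb(plane(T,b,z)); print(len(b),"z",round(z,3),"x",q[:,0].min().round(1),q[:,0].max().round(1),"y",np.percentile(q[:,1],[0,3,97,100]).round(1))
go(*bw(-10,62),.0305,6.64)
E
```

```text
t: 12.42
ee_pos: [0.507, 0.236, 0.0391]
orientation: [0.0, 0.998, 0.058, -0.002]
contact_force: [0.4, 0.2, -0.3]
width: 0.039
gripper_force: 41.1
[0.5070353  0.23604875 0.03914862] zb 0.020648616811218174 [-11.4966974  61.7926062]
109 z 0.032 x -101.1 -21.8 y [41.  41.3 82.9 85.4]
109 z 0.045 x -101.2 -22.9 y [38.4 38.6 79.7 82.1]
119 z 0.032 x 12.5 100.1 y [40.7 41.1 83.  83.8]
119 z 0.045 x 11.0 97.5 y [38.1 38.4 79.8 80.5]
t 12.5 row [0.0014, -0.0002, 0.0088] [-0.0001, 0.0034, 0.0002] rows 0.1
```

```bash
python3 -m handwheel '[[0.0014,0,0,0,0,0,0.035],[0.0014,0,0,0,0,0,0.035],[0.0014,0,0,0,0,0,0.035],[0.0014,0,0,0,0,0,0.035],[0.0014,0,0,0,0,0,0.035]]'
python3 - <<'E'
from h import *
s=robot.state();zb=s["ee_pos"][2]-.0185; print(s["ee_pos"],"zb",zb,wb(s["ee_pos"][:2]))
go(*bw(-10,62),.0305,6.64)
E
```

```text
t: 13.1
ee_pos: [0.5089, 0.2363, 0.0397]
orientation: [-0.0, 0.998, 0.058, -0.001]
contact_force: [-0.0, -0.5, -1.1]
width: 0.0393
gripper_force: 41.1
[0.5088811  0.23633766 0.03974636] zb 0.021246360495312106 [-9.62987531 61.86615103]
t 13.1 row [-0.0003, -0.0001, 0.0092] [-0.0003, 0.0025, 0.0001] rows 0.1
```

Settled, so it can go down and release.

```bash
python3 -m handwheel '[[0,0,0.005,0,0,0,0.035],[0,0,0.009,0,0,0,0.035],[0,0,0.0095,0,0,0,0.035],[0,0,0.0095,0,0,0,0.035],[0,0,0.0095,0,0,0,0.035]]';python3 -m handwheel '[[0,0,0,0,0,0,0.06],[0,0,0,0,0,0,0.06],[0,0,-0.04,0,0,0,0.085],[0,0,-0.1,0,0,0,0.085],[0,0,-0.12,0,0,0,0.085]]'
python3 - <<'E'
from h import *
d=np.array([np.cos(np.deg2rad(83.5)),np.sin(np.deg2rad(83.5))])
print(d)
p=np.array([.4700,-.1488])  # centre
go(*p,.10,83.5)
E
```

```text
t: 13.72
ee_pos: [0.5088, 0.2364, 0.0304]
orientation: [-0.0, 0.998, 0.058, -0.001]
contact_force: [-1.8, 0.0, 5.3]
width: 0.0391
gripper_force: 42.0
t: 14.35
ee_pos: [0.5113, 0.237, 0.1536]
orientation: [-0.001, 0.998, 0.058, 0.002]
contact_force: [0.2, 0.3, -0.5]
width: 0.0852
gripper_force: 0.0
[0.11320321 0.99357186]
t 14.3 row [-0.0858, 0.3785, 0.0528] [0.0009, -0.0035, -1.3414] rows 7.1
```

```bash
python3 -m handwheel '[[-0.0858,0.3785,0.0528,0,0,-1.3414,0.085],[-0.0858,0.3785,0.0528,0,0,-1.3414,0.085],[-0.0858,0.3785,0.0528,0,0,-1.3414,0.085],[-0.0858,0.3785,0.0528,0,0,-1.3414,0.085],[-0.0858,0.3785,0.0528,0,0,-1.3414,0.085],[-0.0858,0.3785,0.0528,0,0,-1.3414,0.085],[-0.0858,0.3785,0.0528,0,0,-1.3414,0.085],[-0.0858,0.3785,0.0528,0,0,-1.3414,0.085],[-0.0858,0.3785,0.0528,0,0,-1.3414,0.085],[-0.0858,0.3785,0.0528,0,0,-1.3414,0.085],[-0.0858,0.3785,0.0528,0,0,-1.3414,0.085],[-0.0858,0.3785,0.0528,0,0,-1.3414,0.085],[-0.0858,0.3785,0.0528,0,0,-1.3414,0.085]]';python3 - <<'E'
from h import *
T=frame("top");cv2.imwrite("pics/t4.png",cv2.resize(T["color"][200:340,110:300,::-1],None,fx=4,fy=4,interpolation=cv2.INTER_CUBIC))
for b in blobs(wood(T),(180,200,300,335),50):
    for z in (.0235,.036):
        q=wb(plane(T,b,z)); print(len(b),"z",z,"x",q[:,0].min().round(1),q[:,0].max().round(1),"y",np.percentile(q[:,1],[0,3,97,100]).round(1),rect(q/1000))
go(.4700,-.1488,.0165,83.5)
E
```

```text
t: 15.98
ee_pos: [0.4677, -0.1492, 0.0976]
orientation: [-0.001, 0.746, 0.666, -0.001]
contact_force: [0.3, 0.3, -0.2]
width: 0.0852
gripper_force: 0.0
260 z 0.0235 x -100.8 101.9 y [40.6 41.1 86.2 87.1] (array([ 0.54489899, 63.87351227]), 202.76019287109375, 46.33370590209961, 0.11047469824552536)
260 z 0.036 x -100.9 99.3 y [37.9 38.4 83.  83.8] (array([-0.7963028 , 60.92503357]), 200.24957275390625, 45.75998306274414, 0.11047561466693878)
t 16.0 row [0.0008, 0.0024, 0.0811] [-0.0024, 0.0004, 0.0003] rows 1.3
```

View pics/t4.png

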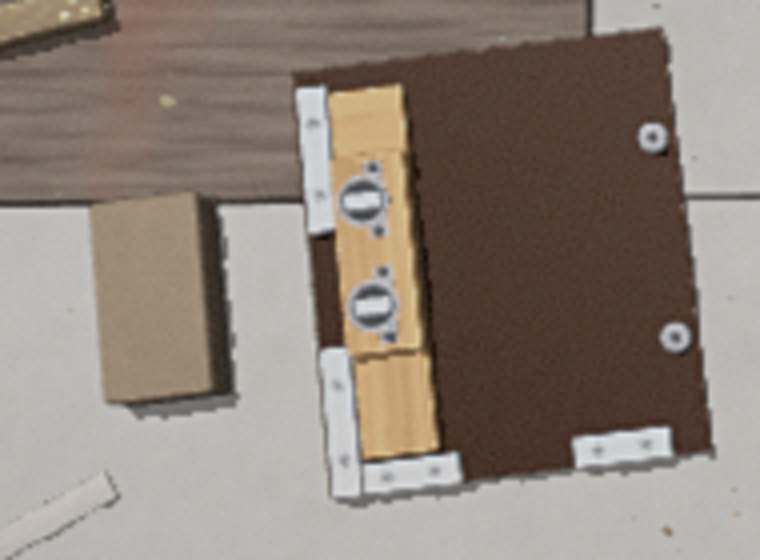

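The block is parked to the left of the board. The hinge stile lies flat and parallel along the long fence, with its end close to the short fence at about (400,455). Next is the plain stile.

```bash
python3 -m handwheel '[[0,0.002,0.05,0,0,0,0.085],[0,0.002,0.075,0,0,0,0.085],[0,0.002,0.081,0,0,0,0.085],[0,0.002,0.081,0,0,0,0.085],[0,0.002,0.081,0,0,0,0.06],[0,0.002,0.081,0,0,0,0.035],[0,0.002,0.081,0,0,0,0.035],[0,0.002,0.081,0,0,0,0.035]]' 40;python3 -m handwheel '[[0,0,-0.04,0,0,0,0.035],[0,0,-0.09,0,0,0,0.035],[0,0,-0.12,0,0,0,0.035],[0,0,-0.12,0,0,0,0.035],[0,0,-0.12,0,0,0,0.035],[0,0,-0.12,0,0,0,0.035]]'
python3 - <<'E'
from h import *
go(*bw(0,-62),.06,186.64)
E
```

```text
t: 17.02
ee_pos: [0.47, -0.15, 0.0174]
orientation: [-0.0, 0.746, 0.666, -0.001]
contact_force: [-0.8, 1.0, 6.6]
width: 0.0391
gripper_force: 40.4
t: 17.77
ee_pos: [0.4686, -0.1493, 0.1352]
orientation: [-0.002, 0.746, 0.666, -0.002]
contact_force: [-1.0, -0.1, -1.0]
width: 0.0391
gripper_force: 41.6
t 17.8 row [0.2692, 0.0343, 0.0752] [-0.0032, -0.0051, -1.8001] rows 9.6
```

```bash
python3 -m handwheel '[[0.2692,0.0343,0.02,0,0,-1.8001,0.035],[0.2692,0.0343,0.02,0,0,-1.8001,0.035],[0.2692,0.0343,0.02,0,0,-1.8001,0.035],[0.2692,0.0343,0.02,0,0,-1.8001,0.035],[0.2692,0.0343,0.02,0,0,-1.8001,0.035],[0.2692,0.0343,0.02,0,0,-1.8001,0.035],[0.2692,0.0343,0.02,0,0,-1.8001,0.035],[0.2692,0.0343,0.02,0,0,-1.8001,0.035],[0.2692,0.0343,0.02,0,0,-1.8001,0.035],[0.2692,0.0343,0.02,0,0,-1.8001,0.035],[0.2692,0.0343,0.02,0,0,-1.8001,0.035],[0.2692,0.0343,0.085,0,0,-1.8001,0.035],[0.2692,0.0343,0.085,0,0,-1.8001,0.035],[0.2692,0.0343,0.085,0,0,-1.8001,0.035],[0.2692,0.0343,0.085,0,0,-1.8001,0.035],[0.2692,0.0343,0.085,0,0,-1.8001,0.035],[0.2692,0.0343,0.085,0,0,-1.8001,0.035]]'
python3 - <<'E'
from h import *
s=robot.state();zb=s["ee_pos"][2]-.0174; print(s["ee_pos"],"zb",zb,wb(s["ee_pos"][:2]))
T=frame("top");cv2.imwrite("pics/t5.png",cv2.resize(T["color"][200:340,170:310,::-1],None,fx=4,fy=4,interpolation=cv2.INTER_CUBIC))
for b in blobs(wood(T),(235,190,310,345),20):
    for z in (zb,zb+.0115,zb+.024):
        q=wb(plane(T,b,z)); print(len(b),"z",round(z,3),"x",q[:,0].min().round(1),q[:,0].max().round(1),"y",np.percentile(q[:,1],[0,3,97,100]).round(1))
go(*bw(0,-62),.0294,186.64)
E
```

```text
t: 19.9
ee_pos: [0.5347, 0.1139, 0.0524]
orientation: [-0.0, -0.058, 0.998, 0.0]
contact_force: [-0.5, -0.1, -1.5]
width: 0.0392
gripper_force: 41.5
[0.53466646 0.11388501 0.05240053] zb 0.035000525079651505 [  1.82324708 -62.7466957 ]
28 z 0.035 x 113.9 140.4 y [-181.  -180.8 -165.3 -165.1]
28 z 0.047 x 111.3 137.6 y [-181.  -180.7 -165.4 -165.2]
28 z 0.059 x 108.5 134.5 y [-180.9 -180.7 -165.5 -165.3]
t 19.9 row [0.0016, 0.0007, 0.0228] [0.0002, -0.0011, -0.0] rows 0.4
```

View pics/t5.png

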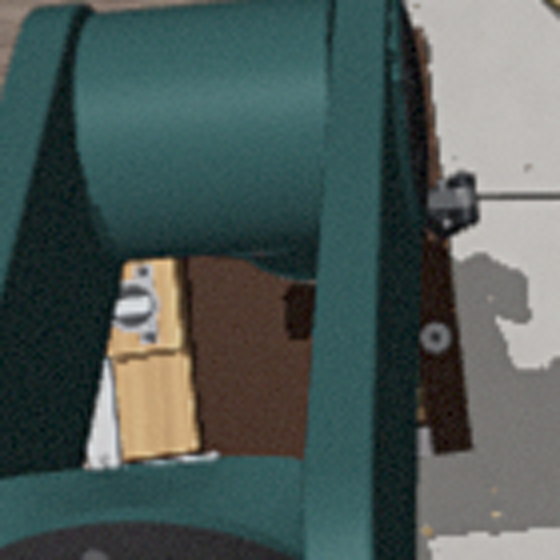

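The arm hides the plain stile from the top camera, so I'll align it and look with the scene camera.

```bash
python3 -m handwheel '[[-0.0007,0.0007,0.009,0,-0.001,0,0.035],[-0.0007,0.0007,0.009,0,-0.001,0,0.035],[-0.0007,0.0007,0.009,0,-0.001,0,0.035],[-0.0007,0.0007,0.009,0,-0.001,0,0.035],[-0.0007,0.0007,0.009,0,-0.001,0,0.035]]'
python3 - <<'E'
from h import *
s=robot.state();zb=s["ee_pos"][2]-.0174; print("zb",zb,wb(s["ee_pos"][:2]))
S=frame("scene");cv2.imwrite("pics/s6.png",cv2.resize(S["color"][225:330,225:385,::-1],None,fx=5,fy=5,interpolation=cv2.INTER_CUBIC))
for x,y,z in((100,-42,zb+.0115),(100,-82,zb+.0115),(-100,-42,zb+.0115),(-100,-82,zb+.0115),(100,42,.0235),(100,82,.0235),(-100,42,.0235),(55,-92,.022),(-55,-92,.022)): print(x,y,((proj(S,[*bw(x,y),z])[0]-[225,225])*5).round(0))
go(*bw(2.4,-62),.0294,186.64)
E
```

```text
t: 20.58
ee_pos: [0.5347, 0.1146, 0.0424]
orientation: [-0.001, -0.058, 0.998, 0.0]
contact_force: [-0.6, 0.4, -1.2]
width: 0.0388
gripper_force: 41.5
zb 0.025025094441507995 [  1.97100787 -62.03955925]
100 -42 [249. 117.]
100 -82 [289.  76.]
-100 -42 [643. 223.]
-100 -82 [677. 177.]
100 42 [160. 234.]
100 82 [113. 282.]
-100 42 [566. 351.]
55 -92 [383. 113.]
-55 -92 [594. 168.]
t 20.6 row [-0.0005, 0.0, 0.013] [0.0002, -0.0013, 0.0] rows 0.2
```

View pics/s6.png

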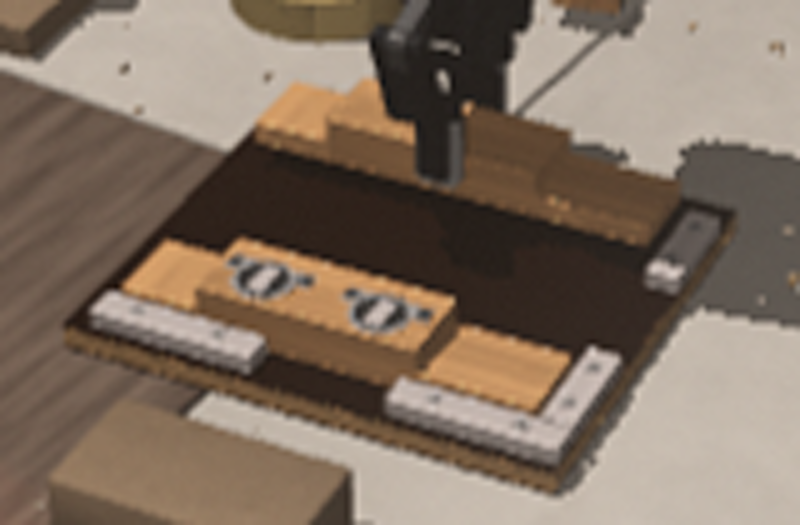

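In the scene crop the plain stile's end corners, (258,127) and (650,215), show the same small offset from prediction as the placed hinge stile's, (168,240) and (573,352). So the two are in line, and I'll lower it.

```bash
python3 -m handwheel '[[0,0,0.007,0,0,0,0.035],[0,0,0.012,0,0,0,0.035],[0,0,0.013,0,0,0,0.035],[0,0,0.013,0,0,0,0.035],[0,0,0.013,0,0,0,0.035]]';python3 -m handwheel '[[0,0,0,0,0,0,0.06],[0,0,0,0,0,0,0.06],[0,0,-0.04,0,0,0,0.085],[0,0,-0.1,0,0,0,0.085],[0,0,-0.12,0,0,0,0.085]]'
python3 - <<'E'
from h import *
go(.4778,-.3677,.10,70.6)
E
```

```text
t: 21.25
ee_pos: [0.5344, 0.1146, 0.0294]
orientation: [-0.001, -0.058, 0.998, 0.0]
contact_force: [-2.2, -0.1, 5.5]
width: 0.0395
gripper_force: 42.2
t: 21.88
ee_pos: [0.537, 0.1148, 0.1527]
orientation: [0.002, -0.058, 0.998, 0.0]
contact_force: [0.4, 0.2, -0.3]
width: 0.085
gripper_force: 0.0
t 21.9 row [0.1148, -0.4724, 0.0522] [0.0042, 0.0025, 2.0253] rows 10.8
```

```bash
python3 -m handwheel '[[0.1148,-0.4724,0.0522,0,0,2.0253,0.085],[0.1148,-0.4724,0.0522,0,0,2.0253,0.085],[0.1148,-0.4724,0.0522,0,0,2.0253,0.085],[0.1148,-0.4724,0.0522,0,0,2.0253,0.085],[0.1148,-0.4724,0.0522,0,0,2.0253,0.085],[0.1148,-0.4724,0.0522,0,0,2.0253,0.085],[0.1148,-0.4724,0.0522,0,0,2.0253,0.085],[0.1148,-0.4724,0.0522,0,0,2.0253,0.085],[0.1148,-0.4724,0.0522,0,0,2.0253,0.085],[0.1148,-0.4724,0.0522,0,0,2.0253,0.085],[0.1148,-0.4724,0.0522,0,0,2.0253,0.085],[0.1148,-0.4724,0.0522,0,0,2.0253,0.085],[0.1148,-0.4724,0.0522,0,0,2.0253,0.085],[0.1148,-0.4724,0.0522,0,0,2.0253,0.085],[0.1148,-0.4724,0.0522,0,0,2.0253,0.085],[0.1148,-0.4724,0.0522,0,0,2.0253,0.085]]'
python3 - <<'E'
from h import *
T=frame("top")
cv2.imwrite("pics/t7.png",cv2.resize(T["color"][200:340,170:310,::-1],None,fx=4,fy=4,interpolation=cv2.INTER_CUBIC))
for b in blobs(wood(T),(180,200,300,335),50):
    for z in (.012,.0235,.036):
        q=wb(plane(T,b,z)); print(len(b),"z",z,"x",q[:,0].min().round(1),q[:,0].max().round(1),"y",np.percentile(q[:,1],[0,3,97,100]).round(1),rect(q/1000))
go(.4778,-.3677,.0165,70.6)
E
```

```text
t: 23.88
ee_pos: [0.4753, -0.3679, 0.0972]
orientation: [-0.0, 0.816, 0.578, -0.001]
contact_force: [0.7, 0.4, -0.5]
width: 0.0848
gripper_force: 0.0
260 z 0.012 x -100.7 104.3 y [43.2 43.7 88.7 89.8] (array([ 1.77932739, 66.55240631]), 205.03274536132812, 46.55628204345703, 0.02960382029414177)
260 z 0.0235 x -100.8 101.9 y [40.8 41.2 85.7 86.9] (array([ 0.54541779, 63.84019852]), 202.723388671875, 46.03190994262695, 0.029602965340018272)
260 z 0.036 x -100.9 99.3 y [38.1 38.5 82.5 83.6] (array([-0.79580688, 60.89212418]), 200.2132110595703, 45.46192169189453, 0.029603980481624603)
221 z 0.012 x -100.2 105.0 y [-82.7 -82.  -37.5 -37. ] (array([  2.41512299, -59.57965088]), 205.17971801757812, 45.6715087890625, -0.2170257568359375)
221 z 0.0235 x -100.2 102.6 y [-83.7 -83.  -39.  -38.5] (array([  1.17406464, -60.87119293]), 202.86866760253906, 45.1570930480957, -0.2170257568359375)
221 z 0.036 x -100.3 100.0 y [-84.8 -84.2 -40.7 -40.2] (array([ -0.17494965, -62.27505493]), 200.35671997070312, 44.59794235229492, -0.2170257568359375)
t 23.9 row [0.001, 0.0023, 0.0807] [-0.0014, 0.0005, 0.0004] rows 1.3
```

View pics/t7.png

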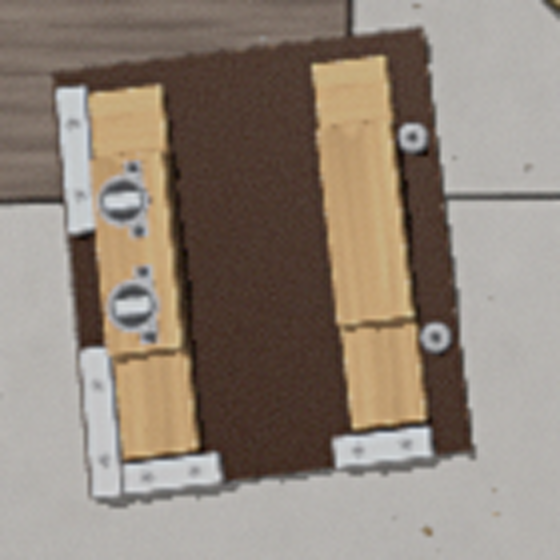

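Both stiles are in place and parallel. Their inner gap runs from (165,90)–(195,450) to (315,70)–(350,425), about 83 mm, centred at y≈+0.7. Next is the wide rail.

```bash
python3 -m handwheel '[[0.001,0.0023,0.05,0,0,0,0.085],[0.001,0.0023,0.075,0,0,0,0.085],[0.001,0.0023,0.0807,0,0,0,0.085],[0.001,0.0023,0.0807,0,0,0,0.085],[0.001,0.0023,0.0807,0,0,0,0.065],[0.001,0.0023,0.0807,0,0,0,0.047],[0.001,0.0023,0.0807,0,0,0,0.047],[0.001,0.0023,0.0807,0,0,0,0.047]]' 40;python3 -m handwheel '[[0,0,-0.04,0,0,0,0.047],[0,0,-0.09,0,0,0,0.047],[0,0,-0.12,0,0,0,0.047],[0,0,-0.12,0,0,0,0.047],[0,0,-0.12,0,0,0,0.047],[0,0,-0.12,0,0,0,0.047]]'
python3 - <<'E'
from h import *
go(*bw(-73.2,0.7),.075,96.64)
E
```

```text
t: 24.92
ee_pos: [0.4784, -0.3684, 0.0178]
orientation: [0.001, 0.816, 0.578, -0.0]
contact_force: [-0.6, -0.0, 6.6]
width: 0.051
gripper_force: 42.5
t: 25.68
ee_pos: [0.4769, -0.3668, 0.1348]
orientation: [-0.002, 0.816, 0.578, -0.001]
contact_force: [-0.7, 0.8, -1.9]
width: 0.0509
gripper_force: 43.2
t 25.7 row [0.4966, -0.2002, 0.0611] [-0.0041, -0.0019, -0.4545] rows 8.6
```

```bash
python3 -m handwheel '[[0.4966,-0.2002,0,0,0,-0.4545,0.047],[0.4966,-0.2002,0,0,0,-0.4545,0.047],[0.4966,-0.2002,0,0,0,-0.4545,0.047],[0.4966,-0.2002,0,0,0,-0.4545,0.047],[0.4966,-0.2002,0,0,0,-0.4545,0.047],[0.4966,-0.2002,0,0,0,-0.4545,0.047],[0.4966,-0.2002,0,0,0,-0.4545,0.047],[0.4966,-0.2002,0,0,0,-0.4545,0.047],[0.4966,-0.2002,0,0,0,-0.4545,0.047],[0.4966,-0.2002,0.06,0,0,-0.4545,0.047],[0.4966,-0.2002,0.06,0,0,-0.4545,0.047],[0.4966,-0.2002,0.06,0,0,-0.4545,0.047],[0.4966,-0.2002,0.06,0,0,-0.4545,0.047],[0.4966,-0.2002,0.06,0,0,-0.4545,0.047],[0.4966,-0.2002,0.06,0,0,-0.4545,0.047]]'
python3 - <<'E'
from h import *
s=robot.state();zb=s["ee_pos"][2]-.0178; print("zb",zb,wb(s["ee_pos"][:2]))
T=frame("top");S=frame("scene")
a=cv2.resize(T["color"][225:345,180:310,::-1],None,fx=3.2,fy=3.2,interpolation=cv2.INTER_CUBIC)
b=cv2.resize(S["color"][230:326,265:385,::-1],None,fx=4,fy=4,interpolation=cv2.INTER_CUBIC)[:384]
cv2.imwrite("pics/s8.png",np.hstack([a[:384,:400],b[:,:400]]))
go(*bw(-73.2,0.7),.055,96.64)
E
```

```text
t: 27.55
ee_pos: [0.4545, 0.167, 0.0775]
orientation: [-0.0, 0.665, 0.747, 0.0]
contact_force: [-0.3, 0.3, -1.3]
width: 0.0511
gripper_force: 43.6
zb 0.05972975763683061 [-71.62583068  -0.6782968 ]
t 27.6 row [0.0013, -0.0012, 0.0221] [-0.0005, -0.0003, -0.0003] rows 0.4
```

View pics/s8.png

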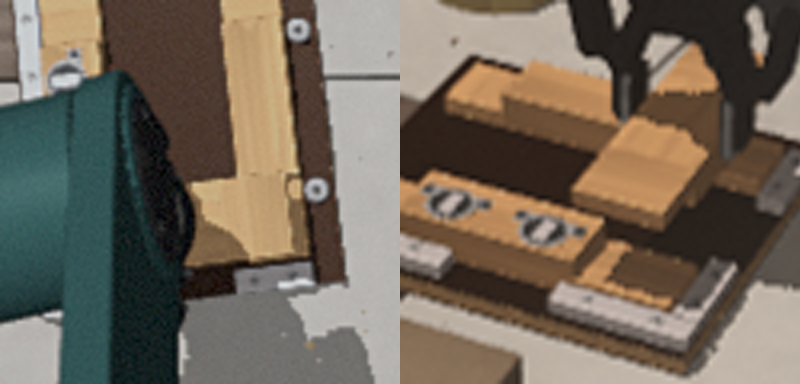

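The wide rail is held level over the short-fence end. In the left panel its outer end's lower corner is at (307,262). In the right panel its long-fence end's top edge runs from (575,186) to (668,212).

Run:
```python
from h import *
s=robot.state();zb=s["ee_pos"][2]-.0178
T=frame("top");S=frame("scene")
t=wb(s["ee_pos"][:2]);print("tcp",t)
print("top corner",wb(plane(T,[[275.9,306.9]],zb+.018))-t)
p=np.array([[308.75,276.5],[332,283]])-[1.6,.7]
print("scene corners",wb(plane(S,p,zb+.024))-t)
# top-view: horizontal extent of rail wood right of the stile along its lower strip
m=wood(T)
for x in (-95,-90,-85):
    u=[]
    for y in np.arange(-110,-50,.25):
        q=proj(T,[*((c0+Rb@[x,y])/1000),zb+.018])[0]; u.append(cv2.getRectSubPix(m,(1,1),(float(q[0]),float(q[1])))[0,0])
    u=np.array(u); print(x,"first wood y",np.arange(-110,-50,.25)[np.argmax(u>127)]-t[1])
```

```text
tcp [-71.94227296  -0.60253639]
top corner [[-32.50688568 -85.11541543]]
scene corners [[ 25.8410194   81.54433977]
 [-26.97302575  81.47573548]]
-95 first wood y -107.64746360524555
-90 first wood y -85.89746360524555
-85 first wood y -106.89746360524555
```

```bash
python3 -m handwheel '[[0.0003,-0.0013,0.01,0,0,0,0.047],[0.0003,-0.0013,0.02,0,0,0,0.047],[0.0003,-0.0013,0.033,0,0,0,0.047],[0.0003,-0.0013,0.033,0,0,0,0.047],[0.0003,-0.0013,0.033,0,0,0,0.047],[0.0003,-0.0013,0.033,0,0,0,0.047]]'
python3 - <<'E'
from h import *
s=robot.state();print(wb(s["ee_pos"][:2]),s["ee_pos"][2]-.0178)
go(*bw(-73.2,-0.3),.0298,96.64)
E
```

```text
t: 28.5
ee_pos: [0.4528, 0.1674, 0.0438]
orientation: [-0.0, 0.665, 0.747, -0.0]
contact_force: [0.1, -0.3, -1.3]
width: 0.051
gripper_force: 43.6
[-73.29510288  -0.13238859] 0.026015181499017204
t 28.5 row [-0.0002, 0.0001, 0.014] [-0.001, -0.0003, 0.0001] rows 0.2
```

```bash
python3 -m handwheel '[[0,0,0.004,0,0,0,0.047],[0,0,0.008,0,0,0,0.047],[0,0,0.011,0,0,0,0.047],[0,0,0.0135,0,0,0,0.047],[0,0,0.0135,0,0,0,0.047],[0,0,0.0135,0,0,0,0.047]]'
```

```text
t: 29.25
ee_pos: [0.4534, 0.167, 0.0343]
orientation: [0.001, 0.665, 0.747, 0.0]
contact_force: [-10.0, -6.2, 57.1]
width: 0.0513
gripper_force: 54.0
```

```bash
python3 -m handwheel '[[0,0,-0.004,0,0,0,0.047],[0,0,-0.004,0,0,0,0.047]]'
python3 - <<'E'
from h import *
s=robot.state();print(wb(s["ee_pos"][:2]),s["ee_pos"][2]-.0178)
T=frame("top");S=frame("scene")
a=cv2.resize(T["color"][225:345,180:310,::-1],None,fx=3.2,fy=3.2,interpolation=cv2.INTER_CUBIC)
b=cv2.resize(S["color"][230:326,265:385,::-1],None,fx=4,fy=4,interpolation=cv2.INTER_CUBIC)[:384]
cv2.imwrite("pics/s9.png",np.hstack([a[:384,:400],b[:,:400]]))
E
```

```text
t: 29.5
ee_pos: [0.4533, 0.1674, 0.0348]
orientation: [0.0, 0.665, 0.747, 0.0]
contact_force: [-1.7, -2.4, 13.7]
width: 0.0508
gripper_force: 48.7
[-72.83776007  -0.14232561] 0.01695463265730438
```

View pics/s9.png

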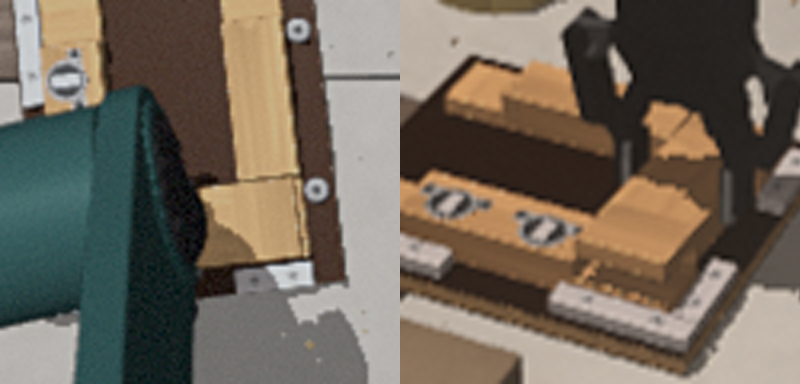

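Run:
```python
from h import *
s=robot.state();t=wb(s["ee_pos"][:2]);zb=s["ee_pos"][2]-.0178
S=frame("scene");print(t,zb)
def pr(x,y,z): return ((proj(S,[*bw(x,y),z])[0]+[1.6,.7]-[265,230])*4+[400,0]).round(0)
for z in(zb,zb+.005):
  for dx,dy,dz in((26,81.5,.024),(-26,81.5,.024),(-26,81.5,.0125),(26,81.5,.0125)): print(z.round(3),dx,dz,pr(t[0]+dx,t[1]+dy,z+dz))
for c in((-45,42,.036),(-45,82,.036),(-45,82,.0235),(-100,82,.0235),(-100,42,.0235),(62,42,.036)):print(c,pr(*c))
cv2.imwrite("pics/s10.png",cv2.resize(S["color"][262:312,295:362,::-1],None,fx=11,fy=11,interpolation=cv2.INTER_CUBIC))
```

```text
[-72.85736719  -0.14945753] 0.01691475904862087
0.017 26 0.024 [577. 252.]
0.017 -26 0.024 [667. 279.]
0.017 -26 0.0125 [667. 296.]
0.017 26 0.0125 [577. 270.]
0.022 26 0.024 [577. 245.]
0.022 -26 0.024 [667. 271.]
0.022 -26 0.0125 [667. 289.]
0.022 26 0.0125 [577. 262.]
(-45, 42, 0.036) [606. 218.]
(-45, 82, 0.036) [573. 260.]
(-45, 82, 0.0235) [573. 278.]
(-100, 82, 0.0235) [668. 306.]
(-100, 42, 0.0235) [699. 264.]
(62, 42, 0.036) [432. 169.]
```

View pics/s10.png

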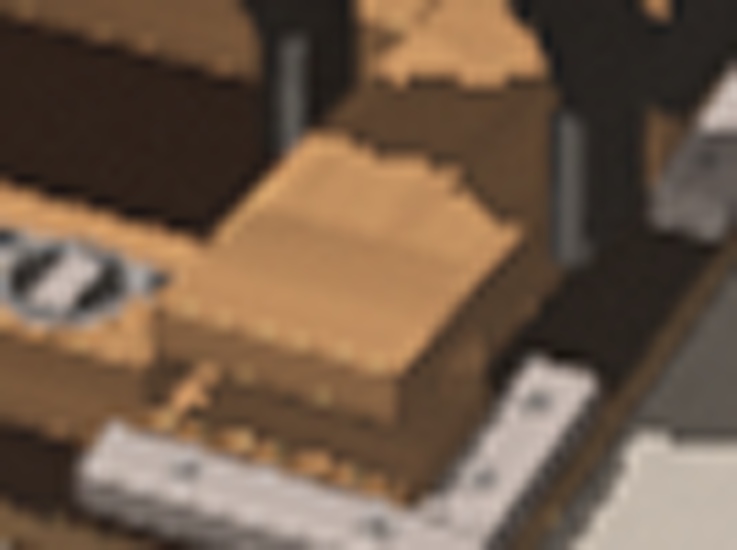

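Run:
```python
from h import *
s=robot.state();t=wb(s["ee_pos"][:2])
T,S=frame("top"),frame("scene")
print("tcp",t)
# intensity profile across the rail's -y end in the top view
g=cv2.cvtColor(T["color"],cv2.COLOR_RGB2GRAY).astype(np.float32)
for x in(-80,-75,-70):
    ys=np.arange(-90,-68,1.); v=[cv2.getRectSubPix(g,(1,1),tuple(map(float,proj(T,[*bw(x,y),.04])[0])))[0,0] for y in ys]
    print(x,dict(zip(ys.astype(int).tolist(),np.int32(v).tolist())))
# gap between stiles away from the rail (x=-30..20), inner edges in top view
m=wood(T)
for x in(-20,0,30,55,75,90):
    r=[]
    for side,z in((1,.012),(-1,.036 if x<62 else .0235)):
        ys=np.arange(0,60,.25)*side; v=np.array([cv2.getRectSubPix(m,(1,1),tuple(map(float,proj(T,[*bw(x,y),z])[0])))[0,0] for y in ys])
        r.append(float(ys[np.argmax(v>127)]))
    print(x,r)
# scene: rail top corners, y if z assumed
p=np.array([[309.4,290.],[330.9,296.1]])-[1.6,.7]
for zb in(.017,.0235,.026): print(zb,wb(plane(S,p,zb+.024)).round(1).tolist())
```

```text
tcp [-72.84876417  -0.13819069]
-80 {-90: 59, -89: 58, -88: 58, -87: 56, -86: 55, -85: 62, -84: 87, -83: 113, -82: 136, -81: 157, -80: 142, -79: 127, -78: 144, -77: 165, -76: 166, -75: 160, -74: 159, -73: 159, -72: 160, -71: 159, -70: 159, -69: 159}
-75 {-90: 58, -89: 58, -88: 57, -87: 56, -86: 54, -85: 76, -84: 102, -83: 129, -82: 156, -81: 152, -80: 128, -79: 123, -78: 138, -77: 149, -76: 153, -75: 156, -74: 157, -73: 158, -72: 160, -71: 161, -70: 160, -69: 159}
-70 {-90: 60, -89: 60, -88: 57, -87: 52, -86: 60, -85: 84, -84: 111, -83: 142, -82: 164, -81: 145, -80: 125, -79: 120, -78: 118, -77: 134, -76: 151, -75: 156, -74: 157, -73: 158, -72: 159, -71: 159, -70: 159, -69: 159}
-20 [0.0, -41.25]
0 [0.0, -40.75]
30 [45.5, -40.25]
55 [45.5, -40.75]
75 [43.5, -41.0]
90 [44.25, -40.5]
0.017 [[-42.6, 71.6], [-92.4, 71.3]]
0.0235 [[-46.4, 79.3], [-95.9, 79.0]]
0.026 [[-47.9, 82.3], [-97.2, 81.9]]
```

The close-ups show the rail's hinge-side end sitting high, about zb = 25 mm (its top-right corner is at (395,375)), with its middle block on the hinge tongue. It is about 2 mm too far to +y. I'll lift a little, shift it -2.2 mm along board y and lower again.

```bash
python3 -m handwheel '[[0,0,-0.01,0,0,0,0.047],[-0.0022,0,-0.01,0,0,0,0.047],[-0.0022,0,-0.01,0,0,0,0.047],[-0.0022,0,-0.01,0,0,0,0.047]]'
python3 - <<'E'
from h import *
s=robot.state();print(wb(s["ee_pos"][:2]),s["ee_pos"],s["contact_force"])
E
python3 -m handwheel '[[0,0,0.005,0,0,0,0.047],[0,0,0.01,0,0,0,0.047],[0,0,0.01,0,0,0,0.047]]'
python3 - <<'E'
from h import *
s=robot.state();print(wb(s["ee_pos"][:2]),s["ee_pos"],s["contact_force"])
S=frame("scene");m=wood(S)
# column scan for top edge of the rail's +y end face
g=cv2.cvtColor(S["color"],cv2.COLOR_RGB2GRAY)
for u in(314,320,326): print(u,[int(v) for v in g[280:306,u]])
E
```

```text
t: 30.25
ee_pos: [0.4525, 0.165, 0.0437]
orientation: [-0.001, 0.665, 0.747, -0.001]
contact_force: [-0.6, -0.3, -2.3]
width: 0.051
gripper_force: 47.1
[-73.85209153  -2.4369547 ] [0.45252507 0.16503983 0.04373374] [-0.6420914  -0.28760475 -2.33892839]
t: 30.62
ee_pos: [0.4527, 0.1652, 0.0338]
orientation: [-0.001, 0.665, 0.747, -0.001]
contact_force: [-0.6, -0.0, 2.7]
width: 0.0506
gripper_force: 47.5
[-73.65300992  -2.30646912] [0.45270773 0.16519246 0.03380256] [-0.64365745 -0.00302521  2.65558496]
314 [37, 35, 33, 51, 112, 149, 150, 152, 149, 149, 153, 137, 103, 101, 100, 101, 86, 69, 73, 69, 112, 131, 99, 144, 185, 182]
320 [157, 142, 133, 135, 138, 141, 144, 148, 154, 153, 151, 153, 145, 118, 104, 103, 100, 88, 74, 77, 76, 69, 133, 155, 122, 165]
326 [154, 155, 148, 139, 138, 140, 141, 145, 145, 150, 153, 153, 152, 153, 133, 100, 104, 102, 106, 95, 74, 78, 78, 70, 121, 139]
```

```bash
python3 -m handwheel '[[0,0,0.002,0,0,0,0.047],[0,0,0.004,0,0,0,0.047],[0,0,0.004,0,0,0,0.047]]'
cat > edge.py <<'E'
from h import *
s=robot.state();print(wb(s["ee_pos"][:2]).round(1),s["ee_pos"].round(4),s["contact_force"].round(1))
S=frame("scene");g=cv2.cvtColor(S["color"],cv2.COLOR_RGB2GRAY).astype(float)
for u in(314,320,326):
    c=g[280:300,u]; i=np.argmin(np.diff(c)); j=np.flatnonzero(c<126); print(u,"edge row",280+j[j>5][:1])
for zb in(.012,.017,.0235,.028):
    a,b=[proj(S,[*bw(x,80.5),zb+.024])[0]+[1.6,.7] for x in(-47.4,-99.4)]
    print(zb,[round(float(np.interp(u,[a[0],b[0]],[a[1],b[1]])),1) for u in(314,320,326)])
E
python3 edge.py
```

```text
t: 31.05
ee_pos: [0.4529, 0.1653, 0.0301]
orientation: [-0.001, 0.665, 0.747, -0.0]
contact_force: [-1.3, 2.4, 4.5]
width: 0.0511
gripper_force: 47.8
[-73.5  -2.2] [0.4529 0.1653 0.0301] [-1.3  2.4  4.5]
314 edge row [295]
320 edge row [296]
326 edge row [298]
0.012 [296.1, 297.8, 299.6]
0.017 [294.2, 295.9, 297.7]
0.0235 [291.7, 293.4, 295.2]
0.028 [290.0, 291.7, 293.4]
```

```bash
python3 -m handwheel '[[0,0,0.002,0,0,0,0.047],[0,0,0.004,0,0,0,0.047],[0,0,0.005,0,0,0,0.047],[0,0,0.005,0,0,0,0.047]]'; python3 edge.py
```

```text
t: 31.6
ee_pos: [0.453, 0.1657, 0.0274]
orientation: [-0.0, 0.665, 0.747, 0.0]
contact_force: [-7.7, 4.6, 36.8]
width: 0.0508
gripper_force: 51.9
[-73.3  -1.8] [0.453  0.1657 0.0274] [-7.7  4.6 36.8]
314 edge row [287]
320 edge row [299]
326 edge row []
0.012 [296.1, 297.8, 299.6]
0.017 [294.2, 295.9, 297.7]
0.0235 [291.7, 293.4, 295.2]
0.028 [290.0, 291.7, 293.4]
```

```bash
python3 -m handwheel '[[0,0,-0.003,0,0,0,0.047],[0,0,-0.003,0,0,0,0.065],[0,0,-0.003,0,0,0,0.075],[0,0,-0.04,0,0,0,0.085],[0,0,-0.1,0,0,0,0.085],[0,0,-0.12,0,0,0,0.085]]'
python3 - <<'E'
from h import *
go(.5939,-.1341,.10,107.9)
E
```

```text
t: 32.4
ee_pos: [0.4547, 0.1654, 0.1477]
orientation: [0.001, 0.665, 0.747, 0.001]
contact_force: [0.6, -0.6, -0.2]
width: 0.0853
gripper_force: 0.0
t 32.4 row [-0.3136, 0.1035, 0.0478] [0.0029, -0.0002, -0.1965] rows 5.3
```

```bash
python3 -m handwheel '[[-0.3136,0.1035,0.0478,0,0,-0.1965,0.085],[-0.3136,0.1035,0.0478,0,0,-0.1965,0.085],[-0.3136,0.1035,0.0478,0,0,-0.1965,0.085],[-0.3136,0.1035,0.0478,0,0,-0.1965,0.085],[-0.3136,0.1035,0.0478,0,0,-0.1965,0.085],[-0.3136,0.1035,0.0478,0,0,-0.1965,0.085],[-0.3136,0.1035,0.0478,0,0,-0.1965,0.085],[-0.3136,0.1035,0.0478,0,0,-0.1965,0.085],[-0.3136,0.1035,0.0478,0,0,-0.1965,0.085],[-0.3136,0.1035,0.0478,0,0,-0.1965,0.085]]'
python3 - <<'E'
from h import *
T=frame("top");np.savez("t11.npz",**{k:T[k] for k in("color","mtx","camera_from_world")})
for b in blobs(wood(T),(180,200,300,335),50):
    for z in (.024,.036):
        q=wb(plane(T,b,z)); print(len(b),"z",z,"x",q[:,0].min().round(1),q[:,0].max().round(1),"y",q[:,1].min().round(1),q[:,1].max().round(1),rect(q/1000))
# -x edge of rail & ends vs y
m=wood(T)
def scan(pts,z):
    v=np.array([cv2.getRectSubPix(m,(1,1),tuple(map(float,proj(T,[*bw(*p),z])[0])))[0,0] for p in pts]); return pts[np.argmax(v>127)]
print("rail -x edge",[scan([(x,y) for x in np.arange(-115,-60,.25)],.036) for y in(-20,0,20)])
print("rail +x edge",[scan([(x,y) for x in np.arange(0,-60,-.25)],.036) for y in(-20,0,20)])
g=cv2.cvtColor(T["color"],cv2.COLOR_RGB2GRAY)
for y in(62,-62): print("prof",y,[int(cv2.getRectSubPix(g,(1,1),tuple(map(float,proj(T,[*bw(x,y),.036])[0])))[0,0]) for x in range(-52,-38)])
go(.5939,-.1341,.0165,107.9)
E
python3 edge.py
```

```text
t: 33.65
ee_pos: [0.5916, -0.1331, 0.0973]
orientation: [-0.001, 0.588, 0.809, -0.0]
contact_force: [0.5, 0.6, 0.3]
width: 0.0849
gripper_force: 0.0
458 z 0.024 x -100.0 114.2 y -103.3 87.4 (array([ 7.02572632, -7.90460968]), 214.44476318359375, 190.5093536376953, -0.1556549072265625)
458 z 0.036 x -100.1 111.6 y -104.2 84.3 (array([ 5.6604538 , -9.88293457]), 211.89437866210938, 188.24362182617188, -0.1556549072265625)
rail -x edge [(np.float64(-99.75), -20), (np.float64(-99.25), 0), (np.float64(-99.25), 20)]
rail +x edge [(np.float64(0.0), -20), (np.float64(-4.0), 0), (np.float64(-44.0), 20)]
prof 62 [181, 183, 183, 179, 173, 148, 123, 148, 177, 187, 192, 191, 188, 175]
prof -62 [182, 182, 180, 178, 162, 140, 128, 124, 138, 171, 193, 191, 190, 189]
t 33.7 row [-0.0014, 0.0019, 0.0809] [-0.0014, -0.0006, 0.0013] rows 1.3
[  29.9 -314.9] [ 0.5917 -0.1333  0.0974] [-0.4 -0.2 -0.4]
314 edge row [287]
320 edge row [299]
326 edge row []
0.012 [296.1, 297.8, 299.6]
0.017 [294.2, 295.9, 297.7]
0.0235 [291.7, 293.4, 295.2]
0.028 [290.0, 291.7, 293.4]
```

```bash
python3 -m handwheel '[[-0.0014,0.0019,0.05,0,0,0,0.085],[-0.0014,0.0019,0.075,0,0,0,0.085],[-0.0014,0.0019,0.081,0,0,0,0.085],[-0.0014,0.0019,0.081,0,0,0,0.085],[-0.0014,0.0019,0.081,0,0,0,0.06],[-0.0014,0.0019,0.081,0,0,0,0.031],[-0.0014,0.0019,0.081,0,0,0,0.031],[-0.0014,0.0019,0.081,0,0,0,0.031],[-0.0014,0.0019,0.081,0,0,0,0.031]]' 40;python3 -m handwheel '[[0,0,-0.04,0,0,0,0.031],[0,0,-0.09,0,0,0,0.031],[0,0,-0.12,0,0,0,0.031],[0,0,-0.12,0,0,0,0.031],[0,0,-0.12,0,0,0,0.031],[0,0,-0.12,0,0,0,0.031]]'
python3 - <<'E'
from h import *
go(*bw(82.5,-0.5),.078,96.64)
E
```

```text
t: 34.88
ee_pos: [0.5947, -0.1354, 0.017]
orientation: [0.0, 0.589, 0.808, -0.0]
contact_force: [-0.2, -0.1, 5.5]
width: 0.0355
gripper_force: 41.4
t: 35.62
ee_pos: [0.593, -0.1347, 0.1343]
orientation: [-0.002, 0.589, 0.808, -0.001]
contact_force: [-0.3, -0.5, -0.4]
width: 0.0352
gripper_force: 40.5
t 35.6 row [0.2997, 0.1124, 0.0566] [-0.0043, -0.0021, 0.1965] rows 5.2
```

```bash
python3 -m handwheel '[[0.298,0.1124,0,0,0,0.1965,0.031],[0.298,0.1124,0,0,0,0.1965,0.031],[0.298,0.1124,0,0,0,0.1965,0.031],[0.298,0.1124,0,0,0,0.1965,0.031],[0.298,0.1124,0,0,0,0.1965,0.031],[0.298,0.1124,0,0,0,0.1965,0.031],[0.298,0.1124,0,0,0,0.1965,0.031],[0.298,0.1124,0.06,0,0,0.1965,0.031],[0.298,0.1124,0.06,0,0,0.1965,0.031],[0.298,0.1124,0.06,0,0,0.1965,0.031],[0.298,0.1124,0.06,0,0,0.1965,0.031],[0.298,0.1124,0.06,0,0,0.1965,0.031]]'
cat > end.py <<'E'
from h import *
s=robot.state();t=wb(s["ee_pos"][:2]);zb=s["ee_pos"][2]-.017;print("tcp",t.round(2),"zb",zb.round(4))
for n,f in(("top",frame("top")),("scene",frame("scene"))):
    g=cv2.GaussianBlur(cv2.cvtColor(f["color"],cv2.COLOR_RGB2GRAY),(3,3),0).astype(np.float32); off=np.array([1.6,.7]) if n=="scene" else np.zeros(2)
    for x in(72,82,92):
      for sgn in(1,-1):
        ys=np.arange(66,96,1.)*sgn
        v=[int(cv2.getRectSubPix(g,(1,1),tuple(map(float,proj(f,[*bw(x,y),zb+.024])[0]+off)))[0,0]) for y in ys]
        print(n,x,sgn,v)
go(*bw(82.5,-2),.046,96.64)
E
python3 end.py
```

```text
t: 37.12
ee_pos: [0.6107, 0.1829, 0.0779]
orientation: [0.0, 0.665, 0.747, 0.001]
contact_force: [-0.5, 0.0, -1.1]
width: 0.035
gripper_force: 40.6
tcp [85.36 -2.96] zb 0.0609
top 72 1 [89, 94, 109, 127, 145, 163, 173, 179, 181, 180, 180, 181, 185, 191, 192, 185, 174, 154, 137, 129, 123, 126, 129, 129, 130, 130, 130, 130, 130, 130]
top 72 -1 [177, 176, 176, 176, 177, 178, 179, 180, 181, 181, 182, 181, 179, 169, 158, 143, 128, 121, 115, 111, 106, 94, 80, 67, 54, 50, 50, 54, 60, 65]
top 82 1 [93, 107, 123, 140, 157, 167, 172, 174, 173, 173, 174, 174, 175, 175, 175, 172, 161, 149, 134, 119, 115, 112, 114, 117, 117, 117, 117, 117, 117, 117]
top 82 -1 [171, 171, 171, 172, 172, 172, 172, 172, 171, 171, 171, 172, 167, 163, 159, 156, 162, 170, 173, 174, 160, 138, 116, 94, 80, 74, 71, 72, 73, 73]
top 92 1 [103, 119, 136, 153, 165, 173, 178, 179, 179, 179, 179, 180, 179, 175, 170, 158, 147, 134, 121, 119, 117, 120, 123, 124, 124, 125, 125, 125, 126, 126]
top 92 -1 [177, 177, 177, 177, 178, 178, 178, 178, 178, 178, 178, 176, 174, 163, 150, 131, 110, 94, 81, 75, 73, 72, 73, 73, 73, 74, 74, 75, 7
[... 240 characters left out ...]
, 41, 42, 44, 46, 48, 50, 52, 55, 59, 63, 68, 74]
scene 82 1 [145, 145, 145, 145, 145, 145, 145, 146, 145, 145, 144, 144, 139, 133, 126, 120, 112, 105, 98, 93, 89, 87, 86, 85, 85, 85, 85, 85, 86, 87]
scene 82 -1 [40, 39, 38, 37, 37, 37, 36, 34, 32, 32, 32, 33, 33, 33, 33, 33, 33, 33, 34, 34, 34, 34, 34, 34, 34, 34, 34, 34, 34, 34]
scene 92 1 [152, 152, 152, 152, 152, 152, 152, 153, 152, 150, 148, 145, 142, 135, 128, 121, 113, 107, 101, 96, 92, 90, 90, 89, 90, 90, 91, 91, 91, 91]
scene 92 -1 [34, 36, 37, 44, 51, 60, 69, 80, 91, 101, 112, 124, 133, 131, 129, 128, 127, 126, 120, 115, 111, 108, 105, 98, 89, 79, 70, 61, 56, 49]
t 37.2 row [0.0008, -0.0023, 0.0312] [0.0004, -0.0004, -0.0] rows 0.5
```

```bash
python3 -m handwheel '[[0,-0.0025,0.01,0,0,0,0.031],[0,-0.0025,0.02,0,0,0,0.031],[0,-0.0025,0.03,0,0,0,0.031],[0,-0.0025,0.03,0,0,0,0.031],[0,-0.0025,0.03,0,0,0,0.031],[0,-0.0025,0.03,0,0,0,0.031]]'; python3 end.py | grep -v " -1 \|scene 72\|scene 92"; python3 end.py | grep "top.* -1 "
```

```text
t: 37.98
ee_pos: [0.6074, 0.1828, 0.0464]
orientation: [-0.0, 0.665, 0.747, -0.0]
contact_force: [-0.1, 0.0, -1.6]
width: 0.0351
gripper_force: 40.6
tcp [82.   -2.72] zb 0.0294
top 72 1 [108, 125, 142, 160, 170, 176, 178, 177, 176, 175, 175, 178, 181, 188, 195, 201, 208, 210, 212, 212, 213, 213, 213, 207, 194, 177, 153, 131, 121, 111]
top 82 1 [131, 147, 162, 171, 176, 178, 177, 176, 176, 176, 176, 177, 178, 180, 182, 184, 186, 187, 189, 191, 195, 199, 200, 191, 181, 159, 138, 128, 119, 121]
top 92 1 [60, 62, 71, 85, 101, 119, 137, 152, 165, 173, 179, 183, 187, 193, 199, 204, 208, 211, 212, 213, 213, 212, 209, 205, 189, 174, 154, 134, 125, 120]
scene 82 1 [148, 148, 148, 148, 148, 149, 149, 149, 149, 149, 149, 147, 142, 135, 129, 121, 113, 106, 99, 94, 90, 90, 89, 88, 86, 84, 80, 74, 69, 66]
t 38.1 row [0.0007, 0.0006, 0.0004] [-0.0008, -0.0003, -0.0] rows 0.0
top 72 -1 [176, 176, 176, 177, 177, 178, 178, 178, 178, 179, 179, 175, 169, 157, 142, 127, 111, 95, 79, 64, 55, 47, 52, 57, 64, 70, 72, 73, 73, 73]
top 82 -1 [177, 177, 177, 177, 176, 175, 175, 175, 174, 174, 175, 175, 172, 167, 157, 141, 125, 108, 91, 78, 66, 63, 59, 62, 66, 69, 72, 73, 73, 72]
top 92 -1 [178, 178, 178, 178, 178, 178, 178, 178, 178, 178, 177, 174, 169, 164, 159, 156, 154, 149, 135, 121, 103, 85, 79, 74, 73, 73, 73, 73, 74, 74]
```

```bash
python3 -m handwheel '[[0,0,0.004,0,0,0,0.031],[0,0,0.008,0,0,0,0.031],[0,0,0.011,0,0,0,0.031],[0,0,0.011,0,0,0,0.031]]'
```

```text
t: 38.67
ee_pos: [0.6066, 0.1826, 0.0346]
orientation: [-0.001, 0.665, 0.747, -0.001]
contact_force: [0.1, -0.0, -1.2]
width: 0.0354
gripper_force: 40.6
```

Inside the gap with no contact force, so I'll seat it and release.

```bash
python3 -m handwheel '[[0,0,0.003,0,0,0,0.031],[0,0,0.0055,0,0,0,0.031],[0,0,0.0063,0,0,0,0.031],[0,0,0.0063,0,0,0,0.031]]' && python3 -m handwheel '[[0,0,0,0,0,0,0.05],[0,0,0,0,0,0,0.06],[0,0,0,0,0,0,0.06],[0,0,-0.04,0,0,0,0.085],[0,0,-0.1,0,0,0,0.085],[0,0,-0.15,0,0,0,0.085],[0.05,0,-0.2,0,0,0,0.085],[-0.35,0,-0.2,0,0,0,0.085],[-0.35,0,-0.2,0,0,0,0.085],[-0.35,0,-0.2,0,0,0,0.085],[-0.35,0,-0.2,0,0,0,0.085],[-0.35,0,-0.2,0,0,0,0.085],[-0.35,0,-0.2,0,0,0,0.085],[-0.35,0,-0.2,0,0,0,0.085],[-0.35,0,-0.2,0,0,0,0.085]]'
python3 - <<'E'
from h import *
T=frame("top");S=frame("scene")
a=cv2.resize(T["color"][205:331,180:295,::-1],None,fx=3.45,fy=3.45,interpolation=cv2.INTER_CUBIC)
b=cv2.resize(S["color"][230:327,240:375,::-1],None,fx=2.95,fy=2.95,interpolation=cv2.INTER_CUBIC)
h=max(a.shape[0],b.shape[0]);pad=lambda i:cv2.copyMakeBorder(i,0,h-i.shape[0],0,0,cv2.BORDER_CONSTANT)
o=np.hstack([pad(a),pad(b)]);print(o.shape);cv2.imwrite("pics/end.png",o[:600,:800])
E
```

```text
t: 39.17
ee_pos: [0.6069, 0.1827, 0.0291]
orientation: [-0.001, 0.665, 0.747, -0.0]
contact_force: [-0.1, -0.5, 3.0]
width: 0.035
gripper_force: 41.0
t: 41.05
ee_pos: [0.6476, -0.166, 0.2283]
orientation: [-0.001, 0.666, 0.746, -0.0]
contact_force: [-0.4, -0.9, 0.4]
width: 0.0851
gripper_force: 0.0
(435, 795, 3)
```

View pics/end.png

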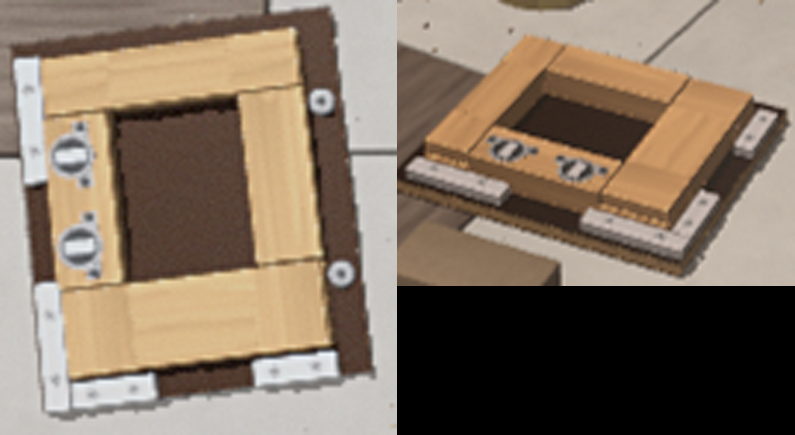

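The closing picture shows the frame closed. The top view has all four corner laps overlapping square at (75,85), (275,60), (95,330) and (300,305). The scene view shows rails and stiles in one flat plane, and the block stands outside the long fence.

```bash
python3 -c "
from plant import robot
print(robot.job_done())"
```

```text
the job is handed in; nothing more can be done
None
```

The sanding block is parked outside the long fence, and the door frame is dry-fitted on the board with all four corner laps closed and lying flat in the final pictures; I handed the job in at about 41 s. The wide rail jammed on the first try, with the wrist force reading 57 N, but it seated after a 2 mm shift.

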